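# Clamp a battery module with a ratchet clamp and hold it

### The arm

A 6-joint arm with a two-finger parallel gripper is mounted at the origin on the work surface. World frame = base frame: x ahead of the robot, y to its left, z up, the work surface at z = 0. Lengths are in mm, angles in rad, forces in N, time in s.
With the tool pointing down it reaches from about 400 to 925 mm from the base axis. Payload 12.5 kg.
Tool frame: the origin (TCP) lies at the very end of the fingers, on their centre line; the grasp point (between the pads) lies 19 mm behind it; z points along the fingers, y is the line along which they close (so a half turn about z gives the same grasp; the last joint's range is limited). The gripper opens to 95 mm and grips with 3 to 60 N. Pads are 20 mm wide; open, the fingers measure 119 mm over their backs; the gripper's body (75 mm by 180 mm) begins 59 mm behind the grasp point.
Start: joints at [1.078, 0.491, 1.559, -0, 1.092, -0.106], TCP at [235.753, 578.852, 194.061] pointing down, gripper open.
Joint ranges: [-3.1, 3.1], [-0.84, 2.19], [0.05, 2.79], [-1.13, 4.28], [0.06, 2.93], [-2.69, 2.69]. Speed limits (rad/s): [2.22, 2.22, 2.79, 3.14, 3.14, 3.14].

### API

Orientations are given as a unit quaternion [w, x, y, z].
In Python, from cell import arm gives the robot as it stands.
- The arm moves only by the shell command python3 -m pendant 'ROWS'. ROWS is JSON, a list that holds one entry, the list of rows, each a list of 7 numbers: the shift along the tool's x, y, z in units of 25 mm (1.0 is 25 mm), then the turn, a rotation vector about the tool's x, y, z in units of 6 degrees (1.0 is 6 degrees), then the finger opening in mm, from 0 to 95.1. In form: [[[tx, ty, tz, rx, ry, rz, jaw], ...]]. A call has 1 to 10 rows; each row shifts and turns the commanded pose from where the row before left it, along the tool's axes as they then stand; what a row does not reach is not made up. A row lasts 1/12 s, in which the tool goes at most 41.7 mm and 7.16 degrees, less where a joint would pass 70% of its speed; a pose out of reach is approached as far as the arm can. A call is refused whole if a number of a shift passes 1 or a number of a turn 1, either way. A call with a gripper value outside its range is refused whole. The fingers move at their own pace and stop on an object; the grip force is fixed at half the most. Time passes only in rows, so rows that do not move let the fingers close. It gives the time, the measured TCP pose, the force, the opening and the grip force at its end, in the units of the state.
- arm.get_state(): the state, without advancing time (a new reading comes with each control period).
- arm.camera(name): name is "scene" or "side" or "wrist"; returns a dict with "image" (420x560x3 uint8, red, green, blue), "mtx" (3x3 intrinsics, pixels), "view" (4x4, takes a point from world to camera coordinates). Camera axes: x right, y up, looking along -z (the intrinsics and any distortion apply to the point x, -y, -z); pixel columns grow to the right and rows downward; lengths in mm; the calibration is good to about 2 mm. A picture is of the moment at which its call begins. There is no depth.
- arm.close_job(): hands the job in; it is judged then, once.
Trained networks look in a picture, given as the dict that the camera call returned (one of the last four; its "shot" number tells which), for a name from the list of things; names that differ only in an ending like _2 or _b are one class to them, and where a whole thing is asked for, a point or a joint stands for the part that bears it (a point fixed in the world has none). Each returns a list of dicts, best first, with "confidence" (0 to 1); they miss things now and then, are a little off and sometimes report something else, mostly with a low value. They report only what shows in the picture. A call takes as long as a camera call. They do not tell look-alikes from the thing itself.
- arm.masks_of(picture, thing): "region" (420x560 bool, what is visible of it) and "rect" ([left, top, width, height] in pixels, round what is visible of it).
- arm.pinpoint(picture, thing): "pixel" ([row, column] in pixels: a listed point, or the origin of a listed thing).
The state is a dict: "t": time; "joint_positions": joint angles; "qvel": joint speeds; "effort": joint torques, N m; "tool_pos": TCP position; "tcp_rot": TCP orientation; "ft_force": force on the tool from outside, world axes, zero at the start; "torque": the same for the moment, N m; "gripper_width": opening from 0.0 (shut) to 1.0 (fully open); "gripper_force": force on a finger pad.
Only numpy, scipy, OpenCV 4.12 (cv2) and the standard library are available. Lean on these libraries where they do the work, as an engineer would, in place of code of your own. Each camera call takes 0.05 s, during which the arm holds its last target. There are 200 camera calls.

### The job

Start the clamp station's recorder by pressing the three keys on the panel fully down, one at a time: first the round key, then the square one, then the long narrow one; only after that, pump the ratchet clamp's trigger until its foot has pushed the battery module home against the stop and is itself pressed about half-way into its sleeve (the dark ring on the stem reaching the sleeve), never all the way in, which would crush the module. Work the clamp by its trigger only, without touching the ram, foot or module, and leave the other things where they are. Finish while still holding the trigger squeezed so that the pressure stays on: do not let go at the end.

Things in the scene. Friction and masses are not known exactly. Their poses are not given: they have to be found in the camera images.
- clamp: Bench-mounted ratchet push clamp, fixed to the table. Origin on the table under the trigger's pivot; x axis = the way the ram pushes (level), z up. Base plate 350 x 90 x 12 mm, x -75 to +275 mm. Two upright side plates (x -60 to +35 mm, y within 18 mm, top 112 mm above the table) carry the trigger.
- handle_top (a point): Top of the clamp's fixed black handle post, 185 mm above the table; the post is 12 mm thick along clamp x, 24 mm wide and stands behind the trigger at clamp x = -43 mm. It does not move.
- stop_face (a point): Centre of the face of the clamp's fixed aluminium stop (clamp x = 245 mm, 50 mm above the table); the stop is 90 mm wide, its top 87 mm above the table.
- trigger: Black upright trigger bar, 10 mm thick (clamp x), 22 mm wide (y). Origin on its pivot, 102 mm above the table; own z axis up along the bar; its top 80 mm above the pivot. At rest it leans 0.28 rad to clamp +x. Push or squeeze its upper part to the handle (clamp -x): it swings 0.56 rad, to 0.28 rad the other way. A spring (2 N at the grip, 4 N squeezed) returns it when let go.
- trigger_grip (a point): Centre of the trigger where to push it, 58 mm from the pivot, about 158 mm above the table. A full stroke is 32 mm here and ratchets the ram 12 to 20 mm forward; up to 6 mm of ram travel is lost before a tooth bites. On the way back the ram stays. With the foot loaded it takes up to 15 N.
- ram: Toothed steel ram, 14 mm square, axis 50 mm above the table, a dark sleeve of 22 mm at its front. Origin = the clamp's, moved along clamp x by how far the ram is out (0 to 110 mm). Friction of 4 N keeps it in place; let the trigger go with the foot loaded and it slides back until the foot's push is about 4 N or less (1 to 3 mm of foot travel).
- foot (a joint): How far the sprung foot at the ram's front is pushed into the sleeve: 0 (free) to 0.020 m (bottomed); 1.2 N per mm. The foot is a black disc of 34 mm on a 10 mm steel stem. Free, 20 mm of stem show between sleeve and disc, with a dark ring 8 to 11 mm from the sleeve that marks half-way.
- foot_face (a point): Centre of the foot's front face, 50 mm above the table; it meets the module.
- module: Battery module: aluminium block with ribbed faces, grey top, two brass terminals; 70 mm along clamp x, 90 mm wide, 68 mm tall, about 0.6 kg; stands loose on the clamp's base plate between foot and stop. Origin at the centre of its underside, axes parallel to the clamp's. Home against the stop its origin is at clamp x = 210 mm.
- panel: Flat grey key panel, 85 x 200 x 18 mm, fixed to the table, origin at the centre of its underside; its three keys stand in a row along its y axis, 60 mm apart, in any order.
- key_round (a joint): Sprung key, round, 26 mm across; white cap sticking up 10 mm out of a black housing 56 x 48 x 12 mm that stands on the panel. Value: how far it is pressed, 0 up to 0.006 m fully down; fully down takes about 5 N; springs back when let go.
- top_round (a point): Centre of the top face of the round key, 40 mm above the table when up.
- key_square (a joint): Sprung key, square, 26 x 26 mm; white cap sticking up 10 mm out of a black housing 56 x 48 x 12 mm that stands on the panel. Value: how far it is pressed, 0 up to 0.006 m fully down; fully down takes about 5 N; springs back when let go.
- top_square (a point): Centre of the top face of the square key, 40 mm above the table when up.
- key_long (a joint): Sprung key, long and narrow, 48 mm along panel x, 14 mm along panel y; white cap sticking up 10 mm out of a black housing 56 x 48 x 12 mm that stands on the panel. Value: how far it is pressed, 0 up to 0.006 m fully down; fully down takes about 5 N; springs back when let go.
- top_long (a point): Centre of the top face of the long key, 40 mm above the table when up.
- organiser: Bystander: clear divided parts box, 120 x 160 x 50 mm, origin under its centre.
- board_tray: Bystander: black tray with a circuit board, 110 x 200 x 18 mm, origin under its centre.
- screwdriver: Bystander: screwdriver lying on the table.
- jar: Bystander: closed jar, 56 mm across, 70 mm tall, origin under its centre.
Mind the look-alikes: they are no part of the job. What is shaped like the module but brown, green or purple is not meant.

How it is judged (in metres and radians):
On the way, in this order (a step that is already met when the one before it is completed fails the run):
1. the round key is pressed down while the other two are up and the clamp has not yet been pumped (value of joint key_round above 0.004 m and value of joint each of key_square, key_long below 0.002 m and distance of foot_face from where it was at the start of the episode below 0.004 m), for 0.06 s.
2. the square key is pressed down while the other two are up and the clamp has not yet been pumped (value of joint key_square above 0.004 m and value of joint each of key_round, key_long below 0.002 m and distance of foot_face from where it was at the start of the episode below 0.004 m), for 0.06 s.
3. the long key is pressed down while the other two are up and the clamp has not yet been pumped (value of joint key_long above 0.004 m and value of joint each of key_round, key_square below 0.002 m and distance of foot_face from where it was at the start of the episode below 0.004 m), for 0.06 s.
4. the foot presses on the module, driven by the trigger (contact force between ram and module above 1 N and value of joint foot above 0.001 m and contact force between the fingers and trigger above 0.5 N), for 0.1 s.
At the end, for the whole second after the job is handed in: The fingers still press the trigger (over 2 N), the foot is pushed 6 to 14 mm of its 20 mm into the sleeve and presses on the module with over 5 N, the module stands upright and still, within 3 mm of home against the stop, and the keys are up (value of joint foot between 0.006 and 0.014 m and contact force between ram and module above 5 N and contact force between the fingers and trigger above 2 N and x of module in the frame of clamp above 0.207 m and angle between module's own z axis and vertical below 0.08 rad and linear speed of module below 0.01 m/s and value of joint each of key_round, key_square, key_long below 0.002 m); the arm keeps its last pose, push and grip.
It fails at once if the foot is pushed all the way into its sleeve (over 18 of 20 mm): the module is crushed (value of joint foot above 0.018 m).
It fails at once if two keys are down at once (value of joint each of key_round, key_square above 0.003 m or value of joint each of key_round, key_long above 0.003 m or value of joint each of key_square, key_long above 0.003 m).
It fails at once if the robot pushes on the ram, the foot or the module (over 2 N) (contact force between any of the fingers, the arm and ram above 2 N or contact force between any of the fingers, the arm and module above 2 N).
It fails at once if a bystander (parts box, board tray, screwdriver, jar) is moved more than 3 cm (distance of any of organiser, board_tray, screwdriver, jar from where it was at the start of the episode above 0.03 m).
It also fails if it takes over 72 s, if anything falls off the work surface, if the arm or the gripper's body presses on something with over 40 N, if the wrist force passes 120 N, or if a joint passes its speed limit or range.

## Working session

There is one attempt and no reset: what is moved stays moved. The work goes in short steps, Python scripts to look and compute and a shell command to move; the robot and the scene stay as the last step left them, time stands still between calls to the robot, and variables do not carry over. Pictures are saved under pics/ and viewed, at most 10 in all, crops included, and the job is handed in when it is done.

```bash
mkdir -p pics
cat > h.py <<'E'
import numpy as np, cv2
from cell import arm
from scipy.spatial.transform import Rotation as R
def ray(p,rc):
    v=np.array(p["view"]);K=np.array(p["mtx"])
    d=np.linalg.inv(K)@[rc[1],rc[0],1.]; d=np.array([d[0],-d[1],-d[2]])
    Rm=v[:3,:3]; return -Rm.T@v[:3,3], Rm.T@d
def atz(p,rc,z):
    o,d=ray(p,rc); return o+d*(z-o[2])/d[2]
def tri(obs):
    A=0;b=0
    for p,rc in obs:
        o,d=ray(p,rc);d=d/np.linalg.norm(d);M=np.eye(3)-np.outer(d,d);A=A+M;b=b+M@o
    return np.linalg.solve(A,b)
def proj(p,X):
    c=np.array(p["view"])@np.append(X,1); c=np.array(p["mtx"])@[c[0],-c[1],-c[2]]; return c[1]/c[2],c[0]/c[2]
def save(p,n): cv2.imwrite(f"pics/{n}.png",np.array(p["image"])[:,:,::-1])
E
python3 - <<'E'
from h import *
np.set_printoptions(precision=1,suppress=True)
P={n:arm.camera(n) for n in("scene","side","wrist")}
im=np.vstack([np.array(P[n]["image"]) for n in("scene","side")])
cv2.imwrite("pics/a.png",cv2.resize(im,(560*600//600,840))[:,:,::-1])
for n in P: save(P[n],"a_"+n)
Z=dict(handle_top=185,stop_face=50,trigger_grip=158,foot_face=50,top_round=40,top_square=40,top_long=40,module=12,panel=0,clamp=0,trigger=102,organiser=0,board_tray=0,jar=0,screwdriver=8)
for t,z in Z.items():
    for n in P:
        for r in arm.pinpoint(P[n],t)[:3]:
            print(t,n,round(r["confidence"],2),np.array(r["pixel"]),atz(P[n],r["pixel"],z))
print(arm.get_state())
E
```

```text
handle_top side 0.85 [242.4 290.3] [ 573.3 -255.4  185. ]
handle_top side 0.46 [238.2 283.2] [ 555.  -231.3  185. ]
stop_face scene 0.6 [230.2 305. ] [522.   12.7  50. ]
stop_face side 0.71 [168.1 274. ] [627.9 401.6  50. ]
stop_face side 0.64 [221.4 264.5] [530.5  34.1  50. ]
trigger_grip scene 0.43 [176.3 246.4] [ 554.3 -203.5  158. ]
trigger_grip side 0.61 [237.6 282.6] [ 559.1 -196.7  158. ]
trigger_grip side 0.21 [276.2 280.9] [ 522.6 -370.4  158. ]
foot_face scene 0.62 [211.4 266.9] [ 545.6 -126.5   50. ]
foot_face side 0.49 [247.6 275.9] [ 548.1 -120.9   50. ]
foot_face side 0.37 [203.2 242.7] [462.3 165.6  50. ]
top_round scene 0.59 [276.8 400.6] [461.3 313.7  40. ]
top_round scene 0.21 [273.7 380. ] [492.2 265.8  40. ]
top_round side 0.54 [184.6 237.1] [454.8 317.   40. ]
top_square scene 0.41 [256.8 362.7] [476.9 196.2  40. ]
top_square side 0.52 [199.8 242.7] [465.9 202.6  40. ]
top_long scene 0.49 [264.4 380.6] [463.9 249.3  40. ]
top_long side 0.59 [191.9 239.4] [458.7 261.1  40. ]
module scene 0.82 [231.7 292.1] [528.9 -32.3  12. ]
module scene 0.73 [183.  282.4] [ 384.
[... 1107 characters left out ...]
3.2] [636.1 478.9   0. ]
jar side 0.59 [200.8 242.7] [469.1 251.2   0. ]
screwdriver scene 0.58 [265.4 208. ] [ 793.8 -129.     8. ]
screwdriver scene 0.3 [178.2 246.9] [ 450.4 -320.     8. ]
screwdriver side 0.49 [253.8 343.9] [ 790.9 -151.9    8. ]
screwdriver side 0.17 [245.1 276.6] [560.3 -60.8   8. ]
{'t': 2.4, 'joint_positions': array([ 1.1,  0.5,  1.6,  0. ,  1.1, -0.1]), 'qvel': array([-0.,  0., -0., -0., -0.,  0.]), 'effort': array([ -0. , -61.2, -25.8,   0.1,   0. ,  -0. ]), 'tool_pos': array([235.8, 578.8, 194.1]), 'tcp_rot': array([0. , 0.2, 1. , 0. ]), 'ft_force': array([1. , 0. , 0.4]), 'torque': array([-0., -0.,  0.]), 'gripper_force': 0.0, 'gripper_width': 0.9997379114354246}
```

View pics/a_scene.png

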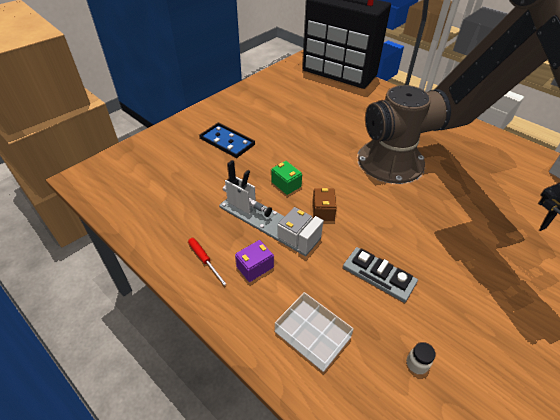

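View pics/a_side.png

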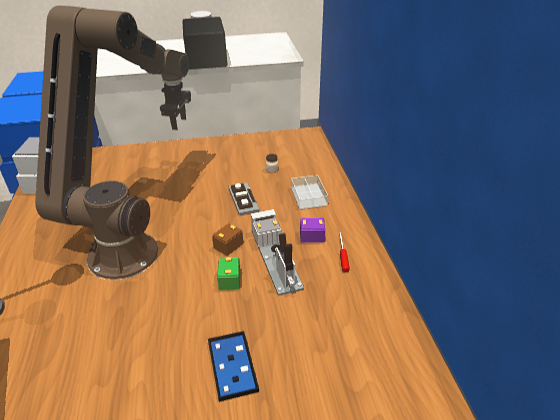

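The panel lies with square, long, round at scene (362,257), (380,266), (402,277). The clamp runs from its handle at (235,175) to the stop at (310,235). The grey module at (293,225) is the real one. Next I'll work out the tool axes and move above the panel.

```bash
cat >> h.py <<'E'
def rot(s=None):
    q=(s or arm.get_state())["tcp_rot"]; return R.from_quat([q[1],q[2],q[3],q[0]]).as_matrix()
def to(X,yaw=None):
    "shift in tool units to world X; turn about tool z to bring tool x to yaw (deg)"
    s=arm.get_state(); M=rot(s); d=np.array(X)-s["tool_pos"]
    print("t",round(s["t"],2),"pos",np.round(s["tool_pos"],1),"world d",np.round(d,1),"units",np.round(M.T@d/25,3),"toolx yaw",round(np.degrees(np.arctan2(M[1,0],M[0,0])),1),"tilt",np.round(M[:,2],3),"F",np.round(s["ft_force"],1),"q",np.round(s["joint_positions"],2))
E
python3 - <<'E'
from h import *
to([462,255,180]); p=arm.camera("wrist"); v=np.array(p["view"]); print("cam",-v[:3,:3].T@v[:3,3], -v[2,:3])
print(rot().T@(-v[:3,:3].T@v[:3,3]-arm.get_state()["tool_pos"]))
E
```

```text
t 2.4 pos [235.8 578.8 194.1] world d [ 226.2 -323.8  -14.1] units [-13.268  -8.582   0.562] toolx yaw 157.8 tilt [ 0.  0. -1.] F [1.  0.  0.4] q [ 1.08  0.49  1.56  0.    1.09 -0.11]
cam [158.75036993 609.62336465 383.89412068] [ 0.27234971 -0.11110166 -0.95576255]
[  82.93279078   -0.54065117 -189.84106137]
```

```bash
python3 -m pendant '[[[-0.95,-0.6,0,0,0,0,0],[-0.95,-0.6,0,0,0,0,0],[-0.95,-0.6,0,0,0,0,0],[-0.95,-0.6,0,0,0,0,0],[-0.95,-0.6,0,0,0,0,0],[-0.95,-0.6,0,0,0,0,0],[-0.95,-0.6,0,0,0,0,0],[-0.95,-0.6,0,0,0,0,0],[-0.95,-0.6,0,0,0,0,0],[-0.95,-0.6,0,0,0,0,0]]]' && python3 -m pendant '[[[-0.95,-0.65,0,0,0,0,0],[-0.95,-0.65,0,0,0,0,0],[-0.95,-0.65,0,0,0,0,0],[-0.5,-0.6,0.2,0,0,0,0],[0,0,0,0,0,0,0],[0,0,0,0,0,0,0]]]'
python3 - <<'E'
from h import *
np.set_printoptions(precision=1,suppress=True)
p=arm.camera("wrist"); save(p,"b")
sd=arm.camera("side");sc=arm.camera("scene")
for t in("top_round","top_square","top_long","panel"):
    for n,c in(("w",p),("sd",sd),("sc",sc)):
        for r in arm.pinpoint(c,t)[:2]: print(t,n,round(r["confidence"],2),np.array(r["pixel"]),atz(c,r["pixel"],0 if t=="panel" else 40))
to([462,315,60])
E
```

```text
t: 3.28
tool_pos: [399.8, 349.2, 194.2]
tcp_rot: [0.0, 0.192, 0.981, 0.0]
ft_force: [1.1, -0.4, 0.5]
gripper_width: 0.357
gripper_force: 0.0
t: 3.78
tool_pos: [452.9, 259.1, 189.0]
tcp_rot: [-0.0, 0.193, 0.981, 0.0]
ft_force: [-0.9, -0.4, -0.1]
gripper_width: 0.007
gripper_force: 0.0
top_round w 0.73 [160.2 330.7] [452.9 314.8  40. ]
top_round sd 0.73 [251. 276.] [ 547.2 -127.6   40. ]
top_round sd 0.44 [183.9 236.7] [453.7 322.6  40. ]
top_round sc 0.42 [278.9 401.7] [465.3 319.6  40. ]
top_square w 0.69 [219.2 228.5] [471.1 196.2  40. ]
top_square sd 0.69 [252.7 343.7] [ 779.7 -179.7   40. ]
top_square sd 0.49 [201.4 242.8] [465.1 191.6  40. ]
top_square sc 0.6 [252. 361.] [465.8 182.4  40. ]
top_long w 0.79 [192.2 275.6] [462.7 252.3  40. ]
top_long sd 0.54 [193.5 240.2] [460.7 248.9  40. ]
top_long sc 0.39 [266.7 381.8] [468.3 256.2  40. ]
panel sd 0.63 [274.4 282.4] [ 555.8 -206.8    0. ]
panel sd 0.55 [198.8 241.2] [464.5 266.7   0. ]
panel sc 0.78 [275.5 379.9] [469.5 259.6   0. ]
panel sc 0.64 [253.4 360.4] [442.2 171.2   0. ]
t 4.53 pos [452.6 259.7 189. ] world d [   9.4   55.3 -129. ] units [0.5 2.2 5.2] toolx yaw 157.8 tilt [-0.  0. -1.] F [-0.3  0.4 -0.1] q [ 0.4  0.3  1.8  0.   1.  -0.8]
```

View pics/b.png

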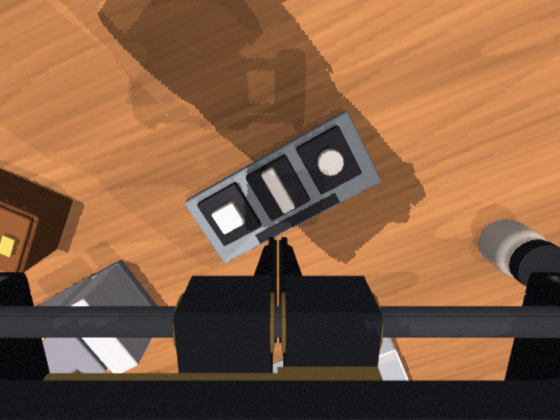

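The wrist view shows round (331,160), long (277,191) and square (228,217). The outer keys come out 120 mm apart, as they should. Pressing round now.

```bash
python3 -m pendant '[[[0.3,0.7,0.9,0,0,0,0],[0.3,0.7,0.9,0,0,0,0],[0.22,0.65,0.9,0,0,0,0],[0,0,0.9,0,0,0,0],[0,0,0.9,0,0,0,0],[0,0,0.9,0,0,0,0],[0,0,0.16,0,0,0,0],[0,0,0,0,0,0,0],[0,0,0,0,0,0,0]]]'; python3 -c "
from h import *
to([453,315,34.5])"
```

```text
t: 5.28
tool_pos: [453.4, 315.1, 50.8]
tcp_rot: [0.0, 0.192, 0.981, 0.0]
ft_force: [0.1, 0.5, 0.8]
gripper_width: 0.003
gripper_force: 0.0
t 5.28 pos [453.4 315.1  50.8] world d [ -0.4  -0.1 -16.3] units [ 0.013 -0.008  0.651] toolx yaw 157.8 tilt [ 0.  0. -1.] F [0.1 0.5 0.8] q [ 0.49  0.58  1.88  0.    0.69 -0.7 ]
```

```bash
python3 -m pendant '[[[0,0,0.4,0,0,0,0],[0,0,0.26,0,0,0,0],[0,0,0,0,0,0,0],[0,0,0,0,0,0,0],[0,0,0,0,0,0,0]]]'
```

```text
t: 5.7
tool_pos: [453.1, 315.0, 33.8]
tcp_rot: [0.0, 0.192, 0.981, 0.0]
ft_force: [-0.4, -0.3, -1.1]
gripper_width: 0.002
gripper_force: 0.0
```

Run:
```python
from h import *
a=arm.camera("wrist");b=arm.camera("side")
w=np.array(a["image"])[100:320,150:450]; s=np.array(b["image"])[150:225,200:300]
cv2.imwrite("pics/c.png",np.hstack([cv2.resize(w,(400,293)),cv2.resize(s,(391,293),interpolation=cv2.INTER_CUBIC)])[:,:,::-1])
for _ in range(3): to([453,315,33])
print([arm.get_state()["torque"]])
```

```text
t 5.8 pos [453.1 315.   33.9] world d [-0.1  0.  -0.9] units [ 0.005 -0.001  0.034] toolx yaw 157.8 tilt [ 0.  0. -1.] F [ 0.6 -0.1  0.8] q [ 0.49  0.6   1.89  0.    0.65 -0.7 ]
t 5.8 pos [453.1 315.   33.9] world d [-0.1  0.  -0.9] units [ 0.005 -0.001  0.034] toolx yaw 157.8 tilt [ 0.  0. -1.] F [ 0.6 -0.1  0.8] q [ 0.49  0.6   1.89  0.    0.65 -0.7 ]
t 5.8 pos [453.1 315.   33.9] world d [-0.1  0.  -0.9] units [ 0.005 -0.001  0.034] toolx yaw 157.8 tilt [ 0.  0. -1.] F [ 0.6 -0.1  0.8] q [ 0.49  0.6   1.89  0.    0.65 -0.7 ]
[array([ 0.01122117, -0.04016533,  0.02264731])]
```

View pics/c.png

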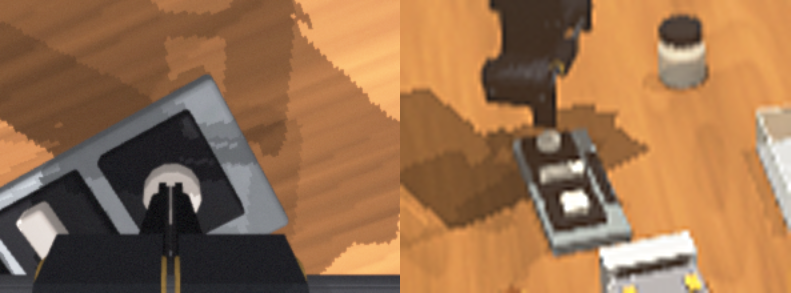

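Run:
```python
from h import *
a=arm.camera("wrist");b=arm.camera("side");c=arm.camera("scene")
X=np.array(arm.get_state()["tool_pos"])
def crop(p,k,m):
    im=np.array(p["image"]).copy(); r,cc=proj(p,X); r0,c0=int(r)-k,int(cc)-int(k*1.33)
    im=cv2.resize(im[r0:r0+2*k,c0:c0+int(2*k*1.33)],(398,300),interpolation=cv2.INTER_CUBIC)
    f=300/(2*k); q=(int((cc-c0+.5)*f),int((r-r0+.5)*f)); cv2.circle(im,q,3,(255,0,0),-1); 
    y=np.array([453,315,34]); return im
cv2.imwrite("pics/d.png",np.vstack([np.hstack([crop(a,60,0),crop(b,22,0)]),np.hstack([crop(c,30,0),crop(c,15,0)])])[:,:,::-1])
for n,p in(("w",a),("sd",b),("sc",c)):
    print(n,proj(p,X),[ (round(r["confidence"],2),np.round(r["pixel"],1),np.round(atz(p,r["pixel"],37),1)) for r in arm.pinpoint(p,"top_round")[:2]])
print(arm.get_state()["ft_force"])
```

```text
w (np.float64(240.80959147896593), np.float64(278.3783304217827)) [(0.66, array([249.2, 280.7]), array([457.2, 314.8,  37. ]))]
sd (np.float64(186.12123213989886), np.float64(236.83267006085862)) [(0.6, array([185.4, 240.2]), array([467.4, 312.9,  37. ])), (0.5, array([196.3, 308.6]), array([735. , 181.1,  37. ]))]
sc (np.float64(276.51836828179216), np.float64(402.02701800309273)) [(0.6, array([230.8, 308.5]), array([507.5,  15.5,  37. ])), (0.45, array([277.1, 399.8]), array([461.5, 312. ,  37. ]))]
[-0.41611874 -0.00897684  0.25321015]
```

View pics/d.png

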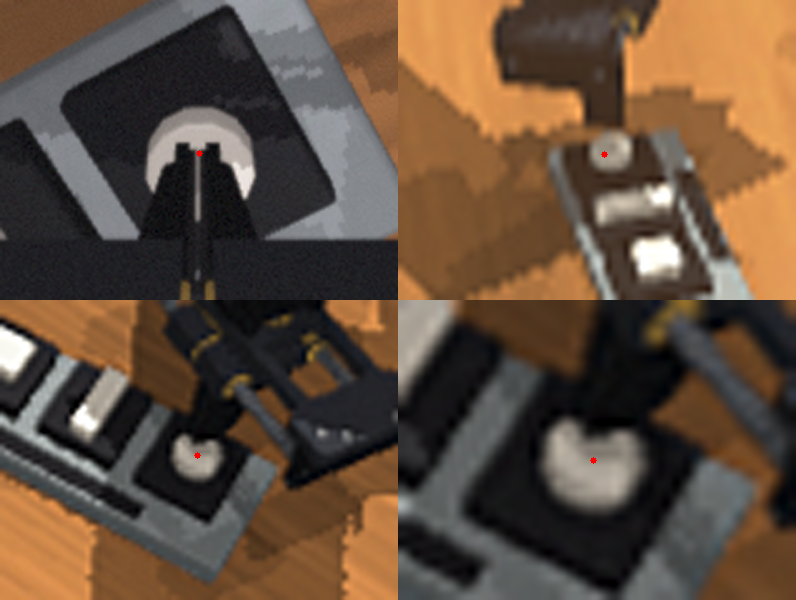

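The views agree sideways, but the visible fingertip sits above the cap: the closed finger ends above the reported TCP. I'll go down by feel.

```bash
for i in 1 2 3; do python3 -m pendant '[[[0,0,0.1,0,0,0,0],[0,0,0,0,0,0,0],[0,0,0,0,0,0,0]]]' | egrep 'pos|ft'; done
```

```text
tool_pos: [452.9, 314.9, 30.9]
ft_force: [0.3, 0.3, -0.8]
tool_pos: [452.9, 314.9, 28.4]
ft_force: [0.3, 0.4, 0.8]
tool_pos: [452.9, 314.9, 25.9]
ft_force: [-0.1, 0.5, 0.8]
```

```bash
for i in 1 2; do python3 -m pendant '[[[0,0,0.1,0,0,0,0],[0,0,0,0,0,0,0],[0,0,0,0,0,0,0]]]' | egrep 'pos|ft'; done
python3 - <<'E'
from h import *
a=arm.camera("wrist");b=arm.camera("side");c=arm.camera("scene")
def crop(p,r,cc,k):
    im=np.array(p["image"]); r0,c0=int(r)-k,int(cc)-int(k*1.33)
    return cv2.resize(im[r0:r0+2*k,c0:c0+int(2*k*1.33)],(398,300),interpolation=cv2.INTER_CUBIC)
cv2.imwrite("pics/e.png",np.vstack([np.hstack([crop(a,235,278,60),crop(b,186,237,22)]),np.hstack([crop(c,276,402,30),crop(c,276,402,15)])])[:,:,::-1])
E
```

```text
tool_pos: [452.9, 314.9, 23.4]
ft_force: [-0.8, 0.5, 0.7]
tool_pos: [453.0, 314.9, 20.9]
ft_force: [0.2, -0.1, 0.0]
```

View pics/e.png

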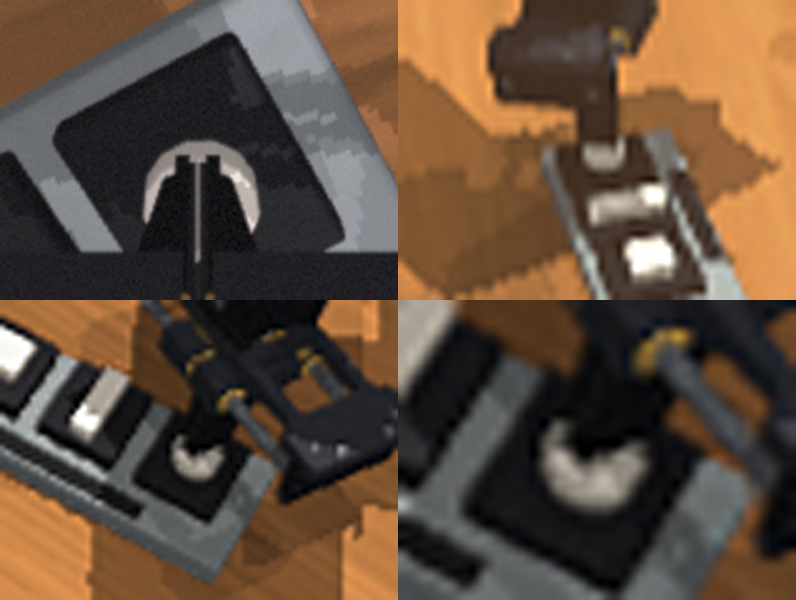

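```bash
for i in 1 2 3; do python3 -m pendant '[[[0,0,0.08,0,0,0,0],[0,0,0,0,0,0,0],[0,0,0,0,0,0,0]]]' | egrep 'pos|ft'; done
```

```text
tool_pos: [453.1, 315.0, 19.1]
ft_force: [0.2, 0.4, 2.3]
tool_pos: [453.2, 315.0, 17.1]
ft_force: [0.3, 0.5, 2.9]
tool_pos: [453.1, 315.0, 15.1]
ft_force: [-0.2, -0.1, 4.1]
```

Contact came at TCP z ≈ 20, so the real tip is about 20 mm above the reported TCP. I'll push 1 mm further, lift, and go to the square key.

```bash
python3 -m pendant '[[[0,0,0.05,0,0,0,0],[0,0,0,0,0,0,0],[0,0,0,0,0,0,0]]]' | egrep 'pos|ft'; python3 -m pendant '[[[0,0,-0.8,0,0,0,0],[0,0,-0.4,0,0,0,0],[-0.8,-0.8,0,0,0,0,0],[-0.8,-0.8,0,0,0,0,0],[-0.8,-0.8,0,0,0,0,0],[-0.1,-0.8,0,0,0,0,0],[0,-0.9,0,0,0,0,0],[0,0,0,0,0,0,0],[0,0,0,0,0,0,0]]]' | egrep 'pos|ft';  python3 -c "
from h import *
to([471,196,24])"
```

```text
tool_pos: [453.1, 315.0, 13.8]
ft_force: [1.5, 0.4, 3.9]
tool_pos: [472.0, 195.7, 43.9]
ft_force: [-0.5, -0.4, 0.2]
t 9.25 pos [472.  195.7  43.9] world d [ -1.    0.3 -19.9] units [ 0.042 -0.005  0.796] toolx yaw 157.7 tilt [-0.  0. -1.] F [-0.5 -0.4  0.2] q [ 0.26  0.55  1.98  0.    0.61 -0.92]
```

```bash
python3 -m pendant '[[[0.04,0,0.6,0,0,0,0],[0,0,0.3,0,0,0,0],[0,0,0.2,0,0,0,0],[0,0,0,0,0,0,0],[0,0,0,0,0,0,0]]]' | egrep 'pos|ft'; for i in 1 2; do python3 -m pendant '[[[0,0,0.05,0,0,0,0],[0,0,0,0,0,0,0],[0,0,0,0,0,0,0]]]' | egrep 'pos|ft'; done
```

```text
tool_pos: [471.2, 197.3, 16.3]
ft_force: [-1.0, 3.0, 4.1]
tool_pos: [471.4, 197.0, 15.4]
ft_force: [-1.8, 2.5, 4.0]
tool_pos: [471.4, 196.9, 13.9]
ft_force: [-0.9, 3.4, 4.0]
```

Run:
```python
from h import *
a=arm.camera("wrist");b=arm.camera("side");c=arm.camera("scene")
def crop(p,r,cc,k):
    im=np.array(p["image"]); r0,c0=int(r)-k,int(cc)-int(k*1.33)
    return cv2.resize(im[r0:r0+2*k,c0:c0+int(2*k*1.33)],(398,300),interpolation=cv2.INTER_CUBIC)
cv2.imwrite("pics/f.png",np.vstack([np.hstack([crop(a,225,278,90),crop(b,198,243,22)]),np.hstack([crop(c,258,362,40),crop(c,258,362,18)])])[:,:,::-1])
s=arm.get_state();print(s["ft_force"],s["torque"])
```

```text
[-0.4741476   3.76499322  4.31202964] [ 0.61651431  0.17829883 -0.03672906]
```

View pics/f.png

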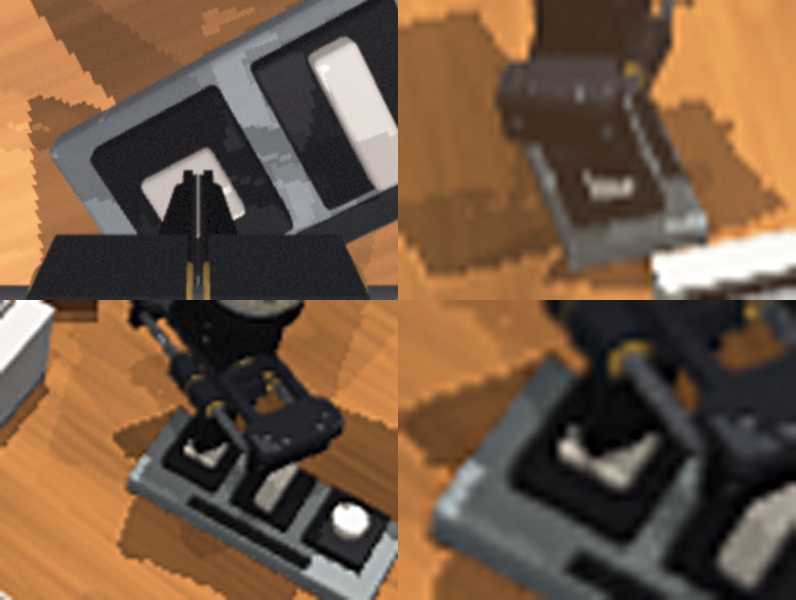

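The fingers are on the square cap and it is down; round is up. Now the long key.

```bash
python3 -m pendant '[[[0,0,-0.8,0,0,0,0],[0,0,-0.4,0,0,0,0],[0.6,0.8,0,0,0,0,0],[0.63,0.8,0,0,0,0,0],[0,0.43,0,0,0,0,0],[0,0,0,0,0,0,0],[0,0,0,0,0,0,0],[0,0,0,0,0,0,0]]]' | egrep 'pos|ft';  python3 -c "
from h import *
to([462,255.5,24])"
```

```text
tool_pos: [462.0, 254.6, 43.6]
ft_force: [0.0, -0.1, -0.6]
t 10.98 pos [462.  254.6  43.6] world d [  0.    0.9 -19.6] units [0.013 0.035 0.783] toolx yaw 157.8 tilt [-0. -0. -1.] F [ 0.  -0.1 -0.6] q [ 0.38  0.56  1.94 -0.    0.64 -0.81]
```

```bash
python3 -m pendant '[[[0,0.03,0.6,0,0,0,0],[0,0,0.3,0,0,0,0],[0,0,0.1,0,0,0,0],[0,0,0.1,0,0,0,0],[0,0,0,0,0,0,0],[0,0,0,0,0,0,0]]]' | egrep 'pos|ft'; for i in 1 2; do python3 -m pendant '[[[0,0,0.05,0,0,0,0],[0,0,0,0,0,0,0],[0,0,0,0,0,0,0]]]' | egrep 'pos|ft'; done
```

```text
tool_pos: [462.2, 255.8, 16.5]
ft_force: [-1.4, -1.5, 2.2]
tool_pos: [462.3, 256.1, 15.3]
ft_force: [-0.5, -2.7, 4.0]
tool_pos: [462.3, 256.1, 13.9]
ft_force: [-0.9, -1.7, 4.6]
```

```bash
python3 -m pendant '[[[0,0,-1,0,0,0,0],[0,0,-1,0,0,0,0],[0,0,-1,0,0,0,0],[0,0,-1,0,0,0,0],[-0.4,-0.9,-1,0,0,0,0],[-0.7,-1,-1,0,0,0,0],[-0.7,-1,-1,0,0,0,0],[-0.7,-1,-1,0,0,0,0],[-0.7,-1,0,0,0,0,0],[-0.7,-1,0,0,0,0,0]]]' | egrep 'pos|ft';python3 -m pendant '[[[-0.7,-1,0,0,0,0,0],[-0.7,-1,0,0,0,0,0],[-0.7,-1,0,0,0,0,0],[-0.7,-1,0,0,0,0,0],[-0.7,-0.9,0,0,0,0,0],[0,0,0,0,0,-1,0],[0,0,0,0,0,-1,0],[0,0,0,0,0,-1,0],[0,0,0,0,0,-1,0],[0,0,0,0,0,-1,0]]]' | egrep 'pos|ft';  python3 - <<'E'
from h import *
np.set_printoptions(precision=1,suppress=True)
to([551,-150,215])
P={n:arm.camera(n) for n in("wrist","side","scene")}
save(P["wrist"],"g")
Z=dict(handle_top=185,stop_face=50,trigger_grip=158,foot_face=50,module=12,clamp=0,trigger=102)
for t,z in Z.items():
    for n in P:
        for r in arm.pinpoint(P[n],t)[:2]:
            print(t,n,round(r["confidence"],2),np.array(r["pixel"]),atz(P[n],r["pixel"],z))
E
```

```text
tool_pos: [497.7, 81.6, 215.3]
ft_force: [0.8, 0.9, -0.2]
tool_pos: [531.8, -63.7, 213.5]
ft_force: [0.1, 0.1, -0.1]
t 13.65 pos [531.8 -63.7 213.5] world d [ 19.2 -86.3   1.5] units [-0.3 -3.5 -0.1] toolx yaw -171.9 tilt [ 0.  0. -1.] F [ 0.1  0.1 -0.1] q [-0.2  0.3  1.8  0.   1.1 -2. ]
handle_top side 0.78 [246.7 289.8] [ 567.9 -275.2  185. ]
handle_top side 0.35 [276.8 285.1] [ 529.6 -401.6  185. ]
handle_top scene 0.64 [162.  232.4] [ 558.3 -259.3  185. ]
handle_top scene 0.37 [207.5 243.7] [667.6 -94.4 185. ]
stop_face wrist 0.98 [186.6 361.8] [528.5  24.4  50. ]
stop_face side 0.69 [223.1 264.6] [529.4  23.8  50. ]
stop_face side 0.42 [278.1 284.7] [ 551.5 -274.7   50. ]
stop_face scene 0.74 [231.6 308.2] [519.5  23.4  50. ]
trigger_grip wrist 0.83 [212.8  86.6] [ 553.2 -205.   158. ]
trigger_grip wrist 0.53 [154.6 557.5] [461.7 125.9 158. ]
trigger_grip side 0.73 [277.4 284. ] [ 530.8 -377.   158. ]
trigger_grip side 0.45 [240.6 283.3] [ 558.7 -212.   158. ]
trigger_grip scene 0.61 [174.9 244.5] [ 553.9 -212.3  158. ]
foot_face wrist 0.6 [182.6 222.4] [ 545.  -120.7   50. ]
fo
[... 208 characters left out ...]
6  12. ]
module side 0.94 [238.5 313.5] [701.5 -53.7  12. ]
module side 0.91 [245.5 230.1] [390.8 -36.3  12. ]
module scene 0.98 [265.9 253.2] [705.4 -28.4  12. ]
module scene 0.86 [235.1 292.6] [538.2 -21.9  12. ]
clamp wrist 0.96 [168.3 141.7] [ 554.7 -222.7    0. ]
clamp wrist 0.65 [174.3 313.2] [533.1 -21.5   0. ]
clamp side 0.71 [277.4 284. ] [ 558.6 -222.     0. ]
clamp scene 0.85 [210.  244.4] [ 560.2 -218.8    0. ]
trigger wrist 0.67 [195.7  98.6] [ 558.9 -223.4  102. ]
trigger side 0.73 [243.3 288.2] [ 584.  -164.8  102. ]
trigger side 0.41 [254.3 283.2] [ 557.3 -216.2  102. ]
trigger scene 0.6 [185.6 243.9] [ 549.5 -224.2  102. ]
trigger scene 0.41 [252.  362.2] [509.  204.9 102. ]
```

View pics/g.png

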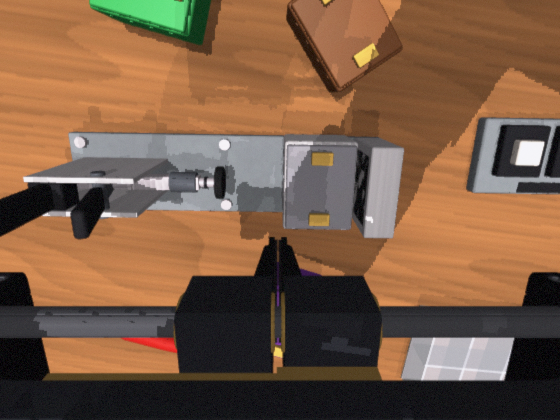

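Side-on wrist view: foot disc at (221,182), module at (320,185), a small gap to the stop at (375,190), trigger at (90,210), handle at (30,205). Fit: clamp origin ≈ (554.5,-219), x axis ≈ (-0.106,0.994). Ram travel needed is about 60 + 14 + 10 mm.

```bash
python3 -m pendant '[[[0,-0.9,0.4,0,0,0,0],[0,-0.9,0.4,0,0,0,0],[0,-0.9,0.4,0,0,0,0],[-0.08,-0.9,0.4,0,0,0,0],[0,-0.88,0.4,0,0,0,0],[0,0,0.8,0,0,0,0],[0,0,0.62,0,0,0,0],[0,0,0,0,0,0,0],[0,0,0,0,0,0,0]]]' | egrep 'pos|ft';  python3 - <<'E'
from h import *
np.set_printoptions(precision=1,suppress=True)
to([549.7,-174.3,128])
P={n:arm.camera(n) for n in("wrist","side","scene")}
for n in P: save(P[n],"h_"+n)
def crop(p,r,cc,k):
    im=np.array(p["image"]); r0,c0=int(r)-k,int(cc)-int(k*1.33)
    return cv2.resize(im[r0:r0+2*k,c0:c0+int(2*k*1.33)],(398,300),interpolation=cv2.INTER_CUBIC)
w=cv2.resize(np.array(P["wrist"]["image"]),(398,300))
cv2.imwrite("pics/h.png",np.vstack([np.hstack([w,crop(P["wrist"],200,240,90)]),np.hstack([crop(P["side"],245,282,40),crop(P["scene"],185,248,50)])])[:,:,::-1])
Z=dict(handle_top=185,trigger_grip=158,foot_face=50,module=12)
for t,z in Z.items():
        for r in arm.pinpoint(P["wrist"],t)[:2]:
            print(t,round(r["confidence"],2),np.array(r["pixel"]),atz(P["wrist"],r["pixel"],z))
E
```

```text
tool_pos: [548.8, -174.4, 128.0]
ft_force: [0.3, -0.1, 0.6]
t 15.6 pos [ 548.8 -174.4  128. ] world d [0.9 0.1 0. ] units [-0. -0. -0.] toolx yaw -172.2 tilt [-0.  0. -1.] F [ 0.3 -0.1  0.6] q [-0.4  0.5  1.8  0.   0.9 -2.1]
handle_top 0.56 [301.5  72. ] [ 564.7 -263.8  185. ]
trigger_grip 0.75 [268.6 218.4] [ 554.8 -204.8  158. ]
foot_face 0.62 [193.3 443.8] [523.  -44.4  50. ]
module 0.86 [335.8 393.2] [688.1 -34.   12. ]
module 0.75 [192.8 447.2] [530.1 -21.3  12. ]
```

View pics/h.png

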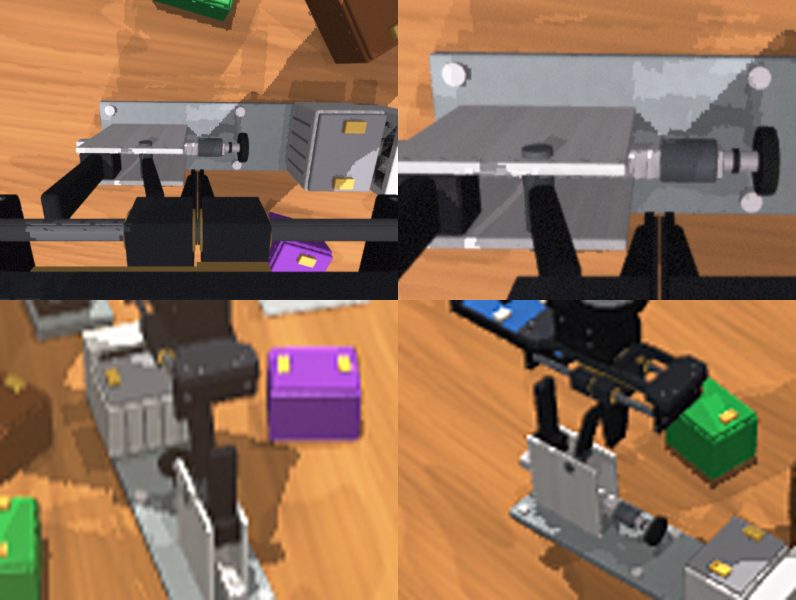

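The finger stands just in front of the trigger and in line with it (scene crop: finger (612,425), trigger (588,430)). First stroke, carefully.

```bash
python3 -m pendant '[[[0,-0.4,0,0,0,0,0],[0,-0.4,0,0,0,0,0],[0,-0.4,0,0,0,0,0],[0,-0.2,0,0,0,0,0],[0,0,0,0,0,0,0],[0,0,0,0,0,0,0]]]' | egrep 'pos|ft'; for i in 1 2 3; do python3 -m pendant '[[[0,-0.1,0,0,0,0,0],[0,-0.1,0,0,0,0,0],[0,0,0,0,0,0,0]]]' | egrep 'pos|ft'; done
python3 - <<'E'
from h import *
np.set_printoptions(precision=1,suppress=True)
p=arm.camera("wrist"); save(p,"i")
for t,z in dict(foot_face=50,module=12,trigger_grip=158).items():
        for r in arm.pinpoint(p,t)[:2]:
            print(t,round(r["confidence"],2),np.array(r["pixel"]),atz(p,r["pixel"],z))
E
```

```text
tool_pos: [553.7, -209.7, 128.1]
ft_force: [0.6, 2.4, 1.7]
tool_pos: [554.3, -214.1, 128.1]
ft_force: [-0.2, 4.2, 2.2]
tool_pos: [554.9, -218.9, 127.9]
ft_force: [-1.5, 5.2, -0.1]
tool_pos: [555.4, -223.6, 127.7]
ft_force: [-0.1, 5.9, -0.6]
foot_face 0.63 [205.4 423.1] [ 541.7 -107.5   50. ]
module 0.92 [337.4 436.8] [690.3 -37.6  12. ]
module 0.88 [193.5 502.5] [530.4 -20.3  12. ]
trigger_grip 0.89 [269.9 254.5] [ 559.5 -235.7  158. ]
```

```bash
cat > m.py <<'E'
from h import *
np.set_printoptions(precision=1,suppress=True)
import sys
p=arm.camera("wrist"); save(p,sys.argv[1])
o=np.array([554.5,-219]);u=np.array([-.106,.994])
for t,z in dict(foot_face=50,module=12,stop_face=50,trigger_grip=158).items():
    print(t,[(round(r["confidence"],2),np.round(r["pixel"]),round(float((atz(p,r["pixel"],z)[:2]-o)@u),1)) for r in arm.pinpoint(p,t)[:3]])
s=arm.get_state();print(s["t"],s["tool_pos"],s["ft_force"])
E
python3 -m pendant '[[[0,0.6,0,0,0,0,0],[0,0.6,0,0,0,0,0],[0,0.4,0,0,0,0,0],[0,0,0,0,0,0,0],[0,0,0,0,0,0,0]]]' | egrep 'pos|ft'; python3 -m pendant '[[[0,-0.5,0,0,0,0,0],[0,-0.4,0,0,0,0,0],[0,-0.4,0,0,0,0,0],[0,-0.32,0,0,0,0,0],[0,0,0,0,0,0,0],[0,0,0,0,0,0,0]]]' | egrep 'pos|ft'; python3 m.py j
```

```text
tool_pos: [550.6, -183.7, 128.7]
ft_force: [0.0, 0.1, -0.4]
tool_pos: [555.8, -225.5, 127.9]
ft_force: [1.0, 4.8, 1.0]
foot_face [(0.95, array([204., 444.]), 127.4)]
module [(0.95, array([337., 440.]), 167.0), (0.85, array([191., 502.]), 197.0), (0.69, array([ 18., 548.]), 202.0)]
stop_face [(0.44, array([191., 500.]), 169.8)]
trigger_grip [(0.71, array([266., 255.]), -18.8)]
18.5667 [ 555.8 -225.4  127.9] [0.  5.7 0.9]
```

```bash
for i in 1 2; do python3 -m pendant '[[[0,0.6,0,0,0,0,0],[0,0.6,0,0,0,0,0],[0,0.48,0,0,0,0,0],[0,0,0,0,0,0,0],[0,0,0,0,0,0,0]]]' | egrep 'pos|ft'; python3 -m pendant '[[[0,-0.5,0,0,0,0,0],[0,-0.4,0,0,0,0,0],[0,-0.4,0,0,0,0,0],[0,-0.38,0,0,0,0,0],[0,0,0,0,0,0,0],[0,0,0,0,0,0,0]]]' | egrep 'pos|ft';  done; python3 m.py k
```

```text
tool_pos: [550.2, -182.2, 128.5]
ft_force: [0.2, -0.3, -0.7]
tool_pos: [555.8, -225.4, 127.9]
ft_force: [0.4, 5.7, 1.3]
tool_pos: [550.2, -182.2, 128.5]
ft_force: [-0.5, -0.9, 0.4]
tool_pos: [555.8, -225.4, 127.9]
ft_force: [0.1, 5.3, 0.8]
foot_face [(0.72, array([188., 363.]), 60.6), (0.67, array([209., 488.]), 163.8)]
module [(0.89, array([191., 501.]), 196.9), (0.78, array([339., 438.]), 165.9), (0.72, array([ 17., 548.]), 202.4)]
stop_face []
trigger_grip [(0.59, array([269., 254.]), -19.3)]
20.65 [ 555.8 -225.1  127.9] [-0.2  4.5 -0. ]
```

```bash
cat > pr.py <<'E'
from h import *
p=arm.camera("wrist"); g=cv2.cvtColor(np.array(p["image"]),cv2.COLOR_RGB2GRAY)
o=np.array([554.5,-219.]);u=np.array([-.106,.994]);n=np.array([-u[1],u[0]])
for z,off in((54,0),(52,4),(50,5)):
  xs=np.arange(90,215)
  pix=[proj(p,np.append(o+u*x+n*off,z)) for x in xs]
  v=cv2.remap(g,np.float32([[c for r,c in pix]]),np.float32([[r for r,c in pix]]),cv2.INTER_LINEAR)[0]
  print(z,off,pix[0],pix[-1])
  for k in range(0,len(xs),25): print(xs[k],list(map(int,v[k:k+25])))
save(p,"pr")
E
python3 pr.py
python3 - <<'E'
import cv2
im=cv2.imread("pics/pr.png")[150:240,380:559]
cv2.imwrite("pics/pr2.png",cv2.resize(im,None,fx=4.4,fy=4.4,interpolation=cv2.INTER_CUBIC))
E
```

```text
54 0 (np.float64(206.71754048272828), np.float64(399.16137813641495)) (np.float64(211.2221788834539), np.float64(553.4897385015641))
90 [177, 177, 176, 180, 181, 178, 175, 177, 173, 180, 179, 174, 175, 173, 172, 178, 178, 175, 174, 173, 148, 59, 61, 77, 75]
115 [73, 75, 74, 75, 75, 76, 74, 74, 77, 75, 74, 73, 74, 75, 75, 74, 75, 74, 72, 74, 73, 74, 75, 74, 113]
140 [165, 169, 163, 94, 37, 33, 59, 145, 167, 154, 148, 150, 161, 155, 142, 74, 23, 15, 16, 15, 12, 11, 21, 21, 27]
165 [30, 31, 27, 26, 32, 49, 82, 84, 84, 89, 112, 136, 147, 130, 117, 63, 58, 73, 93, 103, 112, 113, 115, 114, 114]
190 [114, 115, 114, 115, 115, 116, 115, 114, 114, 115, 114, 115, 117, 113, 112, 114, 117, 132, 171, 176, 177, 179, 178, 176, 147]
52 4 (np.float64(201.18671518886364), np.float64(398.9912215602296)) (np.float64(205.7022562588285), np.float64(552.9124011882725))
90 [139, 157, 154, 142, 144, 158, 164, 169, 168, 169, 153, 132, 139, 163, 163, 157, 148, 138, 152, 173, 176, 128, 69, 71, 70]
115 [71, 72, 71, 70, 71, 68, 68, 69, 69, 71, 70, 70, 69, 69, 69, 68, 69, 66, 68, 69, 69, 68, 68, 68, 89]
140 [161, 1
[... 357 characters left out ...]
p.float64(199.26827370968707), np.float64(398.32566403607615)) (np.float64(203.76565916504813), np.float64(551.3625827611019))
90 [96, 99, 101, 99, 98, 100, 100, 102, 104, 105, 107, 98, 98, 97, 100, 106, 107, 102, 103, 107, 107, 91, 69, 66, 70]
115 [68, 69, 68, 69, 68, 68, 68, 67, 66, 65, 67, 67, 65, 66, 65, 65, 63, 65, 66, 67, 67, 63, 62, 60, 67]
140 [106, 131, 102, 56, 23, 20, 27, 59, 92, 91, 93, 95, 97, 96, 90, 69, 27, 17, 14, 14, 13, 22, 16, 20, 27]
165 [26, 29, 29, 28, 28, 27, 39, 71, 79, 81, 84, 85, 92, 120, 141, 155, 150, 107, 63, 63, 76, 92, 107, 112, 113]
190 [113, 114, 113, 114, 115, 111, 114, 114, 114, 115, 116, 114, 115, 115, 114, 114, 115, 114, 115, 116, 114, 113, 115, 114, 115]
```

View pics/pr2.png

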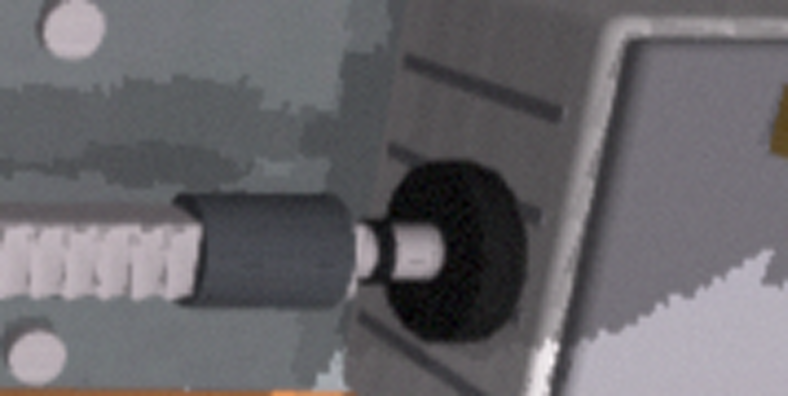

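The disc just meets the module face, and the stem (sleeve edge to ring to disc) reads clearly along the profile. I'll take the earlier picture (j, foot free) as the reference and then do the next stroke in steps.

```bash
cat > st.py <<'E'
from h import *
import sys
o=np.array([554.5,-219.]);u=np.array([-.106,.994])
def stem(p,img=None):
    g=cv2.cvtColor(np.array(p["image"]) if img is None else img,cv2.COLOR_RGB2GRAY)
    xs=np.arange(100,200,.5); pix=[proj(p,np.append(o+u*x,54)) for x in xs]
    v=cv2.remap(g,np.float32([[c for r,c in pix]]),np.float32([[r for r,c in pix]]),cv2.INTER_LINEAR)[0].astype(int)
    b=np.where(v<115,0,1); e=[(float(xs[i+1]),'+' if b[i+1] else '-') for i in range(len(b)-1) if b[i]!=b[i+1]]
    return e
if __name__=="__main__":
    p=arm.camera("wrist")
    if len(sys.argv)>1: print("ref",stem(p,cv2.imread(sys.argv[1])[:,:,::-1]))
    print(stem(p)); s=arm.get_state(); print(round(s["t"],2),np.round(s["tool_pos"],1),np.round(s["ft_force"],1))
    print([(round(r["confidence"],2),round(float((atz(p,r["pixel"],12)[:2]-o)@u),1)) for r in arm.pinpoint(p,"module")[:3]])
E
python3 st.py pics/j.png
python3 -m pendant '[[[0,0.6,0,0,0,0,0],[0,0.6,0,0,0,0,0],[0,0.48,0,0,0,0,0],[0,0,0,0,0,0,0],[0,0,0,0,0,0,0]]]' | egrep 'pos|ft'; python3 -m pendant '[[[0,-0.5,0,0,0,0,0],[0,-0.4,0,0,0,0,0],[0,-0.3,0,0,0,0,0],[0,-0.1,0,0,0,0,0],[0,0,0,0,0,0,0],[0,0,0,0,0,0,0]]]' | egrep 'pos|ft'; python3 st.py
```

```text
ref [(103.0, '+'), (109.0, '-'), (112.5, '+'), (121.0, '-'), (175.0, '+'), (179.0, '-'), (186.0, '+'), (193.0, '-'), (194.0, '+'), (197.5, '-'), (198.0, '+')]
[(110.5, '-'), (139.0, '+'), (143.0, '-'), (146.5, '+'), (154.5, '-'), (175.5, '+'), (179.5, '-'), (185.5, '+'), (189.0, '-'), (191.5, '+'), (192.5, '-'), (193.5, '+'), (194.0, '-'), (196.0, '+'), (197.5, '-'), (199.0, '+')]
20.75 [ 555.8 -225.   128. ] [ 0.   3.9 -0.6]
[(0.97, 197.5), (0.89, 203.6), (0.79, 166.9)]
tool_pos: [550.3, -182.0, 128.6]
ft_force: [0.0, 0.5, 0.6]
tool_pos: [554.9, -215.7, 128.6]
ft_force: [0.4, 5.0, 3.9]
[(123.0, '-'), (152.0, '+'), (153.0, '-'), (155.5, '+'), (163.5, '-'), (184.0, '+'), (188.0, '-'), (194.0, '+'), (199.5, '-')]
21.77 [ 554.8 -215.7  128.5] [-0.2  5.4  3.7]
[(0.85, 207.3), (0.81, 164.0), (0.69, 202.7)]
```

```bash
python3 -m pendant '[[[0,-0.2,0,0,0,0,0],[0,0,0,0,0,0,0],[0,0,0,0,0,0,0]]]' | egrep 'pos|ft'; python3 st.py;  python3 -m pendant '[[[0,-0.18,0,0,0,0,0],[0,0,0,0,0,0,0],[0,0,0,0,0,0,0]]]' | egrep 'pos|ft'; python3 st.py
```

```text
tool_pos: [555.3, -219.7, 128.2]
ft_force: [0.4, 7.8, 4.9]
[(125.0, '-'), (154.0, '+'), (155.0, '-'), (155.5, '+'), (163.5, '-'), (184.5, '+'), (188.5, '-'), (194.5, '+'), (199.5, '-')]
22.12 [ 555.2 -219.7  128.2] [0.4 8.4 2.2]
[(0.91, 166.0), (0.7, 208.8), (0.6, 202.0)]
tool_pos: [555.7, -223.6, 127.9]
ft_force: [1.2, 11.0, 0.6]
[(127.0, '-'), (156.5, '+'), (163.5, '-'), (184.5, '+'), (189.0, '-')]
22.47 [ 555.7 -223.6  127.9] [ 1.7 10.3  1.2]
[(0.88, 202.9), (0.68, 206.8), (0.66, 164.2)]
```

The module is home (its edge stays at 184.5) and the foot is about 7 mm in. About 3 mm more, in small steps.

```bash
for i in 1 2; do python3 -m pendant '[[[0,-0.09,0,0,0,0,0],[0,0,0,0,0,0,0],[0,0,0,0,0,0,0]]]' | egrep 'pos|ft'; python3 st.py; done
```

```text
tool_pos: [555.8, -225.2, 127.7]
ft_force: [1.5, 13.1, 1.3]
[(128.0, '-'), (157.0, '+'), (163.5, '-'), (184.5, '+'), (189.0, '-'), (196.5, '+'), (198.0, '-')]
22.82 [ 555.8 -225.2  127.7] [ 1.8 14.1  0.7]
[(0.95, 205.1), (0.9, 203.5), (0.74, 163.3)]
tool_pos: [555.8, -225.8, 127.6]
ft_force: [1.9, 22.2, 3.3]
[(128.0, '-'), (157.0, '+'), (163.5, '-'), (185.0, '+'), (189.0, '-')]
23.17 [ 555.8 -225.8  127.5] [ 1.  21.5  3.7]
[(0.82, 164.7), (0.8, 207.1), (0.61, 203.4)]
```

The trigger is at its end stop with the foot only about 7–8.5 mm in, which is thin margin. One more stroke, in watched steps, should bring it to about 10 (sleeve edge ≈ 159.3).

```bash
python3 -m pendant '[[[0,0.6,0,0,0,0,0],[0,0.6,0,0,0,0,0],[0,0.6,0,0,0,0,0],[0,0,0,0,0,0,0],[0,0,0,0,0,0,0]]]' | egrep 'pos|ft'; python3 -m pendant '[[[0,-0.5,0,0,0,0,0],[0,-0.4,0,0,0,0,0],[0,-0.2,0,0,0,0,0],[0,0,0,0,0,0,0],[0,0,0,0,0,0,0]]]' | egrep 'pos|ft'; python3 st.py; python3 -m pendant '[[[0,-0.16,0,0,0,0,0],[0,0,0,0,0,0,0],[0,0,0,0,0,0,0]]]' | egrep 'pos|ft'; python3 st.py
```

```text
tool_pos: [550.4, -183.9, 128.4]
ft_force: [0.1, -0.8, 0.1]
tool_pos: [554.4, -212.9, 128.6]
ft_force: [0.3, 6.3, 4.2]
[(127.5, '-'), (156.5, '+'), (163.5, '-'), (183.5, '+'), (188.0, '-'), (193.5, '+')]
24.1 [ 554.4 -212.9  128.6] [1.  6.3 4.2]
[(0.84, 204.1), (0.67, 204.7), (0.62, 165.6)]
tool_pos: [554.8, -216.2, 128.5]
ft_force: [0.5, 10.1, 5.8]
[(129.0, '-'), (158.0, '+'), (163.5, '-'), (184.0, '+'), (188.0, '-'), (194.0, '+')]
24.45 [ 554.8 -216.2  128.6] [0.4 9.1 5.2]
[(0.94, 203.1), (0.86, 204.2), (0.85, 167.1)]
```

```bash
python3 -m pendant '[[[0,-0.1,0,0,0,0,0],[0,0,0,0,0,0,0],[0,0,0,0,0,0,0],[0,0,0,0,0,0,0]]]' | egrep 'pos|ft'; python3 st.py
```

```text
tool_pos: [555.1, -218.1, 128.5]
ft_force: [-0.0, 11.6, 6.6]
[(130.0, '-'), (159.0, '+'), (163.5, '-'), (184.0, '+'), (188.5, '-'), (194.0, '+'), (196.5, '-'), (197.0, '+'), (198.0, '-'), (198.5, '+'), (199.5, '-')]
24.88 [ 555.  -218.1  128.5] [-0.  12.   6.4]
[(0.73, 166.0), (0.64, 204.7), (0.63, 208.3)]
```

```bash
python3 -c "
from cell import arm
print(arm.close_job())"
```

```text
the job is handed in; nothing more can be done
None
```

I pressed the keys in order (round, square, long) and pumped the clamp until the module stopped moving against the stop. I then handed the job in at about 25 s, still holding the trigger at about 12 N with the foot an estimated 10 mm in; the job gave no verdict back.

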